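# Load the root carrier into the slicing jig and lock its eccentric clamp

## Robot

A 7-joint arm with a two-finger parallel gripper is mounted at the origin on the work surface. World frame = base frame: x ahead of the robot, y to its left, z up, the work surface at z = 0. Lengths are in m, angles in rad, forces in N, time in s.
With the tool pointing down it reaches from about 0.4 to 0.875 m from the base axis. Payload 19.3 kg.
Tool frame: the origin (TCP) lies midway between the tips of the shut fingers; the grasp point (between the pads) lies 19 mm behind it (bot.pinch_z is the distance from the TCP to the grasp point, in m); z points along the fingers, y is the line along which they close (so a half turn about z gives the same grasp; the last joint's range is limited). The gripper opens to 85 mm and grips with 20 to 120 N. Pads are 22 mm wide; open, the fingers measure 114 mm over their backs; the gripper's body (76 mm by 85 mm) begins 54 mm behind the grasp point. The pads swing forward as they close: fully open they stand 13 mm farther back than shut.
Start: joints at [-1.372, 0.521, -0.036, 1.599, 0.021, 1.021, -0.113], TCP at [0.166, 0.603, 0.231] pointing down, gripper open.
Joint ranges: [-2.91, 2.91], [-0.3, 2.13], [-1.5, 1.42], [0.17, 2.43], [-1.26, 4.41], [0.16, 1.93], [-2.52, 2.52]. Speed limits (rad/s): [1.89, 1.89, 2.39, 2.39, 3.01, 3.01, 3.01].

## Interface

Orientations are given as [roll, pitch, yaw] about the fixed x, y, z axes, in that order (R = Rz(yaw) Ry(pitch) Rx(roll)).
In Python, from workcell import observe, viewer, bot gives the robot as it stands. The module is installed in compiled form; this text tells all that it offers.
- The arm moves only by the tool play_rows, never from a script. Its argument "motion" is a list of rows, each a list of 7 numbers: the shift along the tool's x, y, z in cm, then the turn, a rotation vector about the tool's x, y, z in rad, then the opening, from -1 (shut) to 1 (fully open), so that 0 is half open. A call has exactly 5 rows; each row is the pose to reach, as a shift and turn from the pose commanded when the call began, along the tool's axes at that moment; what a row does not reach only later rows make up. A row lasts 1/10 s, in which the tool goes at most 50 mm and 8.59 degrees, less where a joint would pass 70% of its speed; a pose out of reach is approached as far as the arm can. A call with a gripper value outside its range is refused whole. The fingers move at their own pace and stop on an object; "squeeze" is the grip in N (left out, the last holds). Time passes only in rows, so rows that repeat a pose let the fingers close, or fill a call up. It gives the time, the measured TCP pose, the force, the opening and the grip force at its end, in the units of the state.
- observe(): the state, without advancing time (a new reading comes with each control period).
- viewer.grab_frame(name): name is "scene" or "top" or "wrist"; returns (picture, depth): 480x640x3 uint8, red, green, blue; 480x640 float32, m along the optical axis (not along the pixel's ray), 0 where there is no reading.
- viewer.camera_info(name): a dict with "fx", "fy", "cx", "cy" (pixels), "k1" (the pictures are not rectified: a ray, as slopes to the right and down, at radius r is drawn at 1 + k1 r^2 times it, then the intrinsics apply), "R" (3x3) and "t" (3): a world point X has camera coordinates R X + t. Camera axes: x right, y down, z forward; pixel columns grow to the right and rows downward; lengths in m; the calibration is good to about 2 mm. A picture is of the moment at which its call begins: read the wrist's pose just before it. camera_info takes no time and is no camera call; for the wrist camera it gives the pose at the moment of the call.
- bot.job_done(): hands the job in; it is judged then, once.
The state is a dict: "clock": time; "qpos": joint angles; "qd": joint speeds; "joint_efforts": joint torques, N m; "position": TCP position; "tool_rot": TCP orientation; "force": force on the tool from outside, world axes, zero at the start; "moment": the same for the moment, N m; "grip_width": finger opening in m; "finger_force": force on a finger pad.
Only numpy, scipy, OpenCV 4.12 (cv2) and the standard library are available. Lean on these libraries where they do the work, as an engineer would, in place of code of your own. Each camera call takes 0.05 s, during which the arm holds its last target. There are 200 camera calls.

## Task

Take the blue carrier out of the white rack and load it into the aluminium slicing jig, dark-root end first under the clear guard and fully home against the end stop. Then turn the jig's red eccentric knob clockwise until its brass lobe bears firmly on the carrier and holds it flat against the steel fence, and let go. Leave the grey carrier and everything else on the bench where it is.

Things in the scene. Friction and masses are not known exactly. Their poses are not given: they have to be found in the camera images.
- carrier_mid (a point): Centre of the BLUE carrier: loose bar 160 long x 36 wide x 36 high, about 0.22 kg. x runs along it towards the root end, z up. It starts on the bench in one of the rack's two bays (either), root end sticking out about 65 mm towards the robot, the rest under the rack's roof: it can be lifted only after being drawn straight out by about 100 mm.
- carrier_root (a point): Middle of the blue carrier's root-end face, 80 mm along +x from its centre, 18 mm above its underside; same axes. A dark brown root lies along the top of the last 55 mm at this end, up to 14 wide, standing 8 mm proud (44 mm high over all there).
- carrier_tail (a point): Middle of the blue carrier's other end face (80 mm along -x from its centre), the end with black ribs; same axes.
- spare_mid (a point): Centre of the GREY carrier with a pale root and yellow ribs: same shape and size, in the other bay, about 90 mm beside the blue one. Must stay where it is.
- rack_front (a point): White storage rack, fixed: 110 deep x 190 wide x 60 high, two bays side by side, each about 80 wide and 54 high, without a floor, open at the front only. This point is the middle of its front edge at bench level; x points into the rack, z up; bays are centred at y = +45 and -45 mm. Rack and jig may swap sides of the table.
- jig_seat (a point): Slicing jig, fixed: the point where the carrier's centre lies when fully home and clamped, 18 mm above the bed. x points to the end stop (away from the robot), z up; the carrier's x must point the same way. The bed is the top of an aluminium base, 12 mm above the bench, reaching from x -95 to +95 and y -105 to +75 mm in this frame.
- jig_fence (a point): Middle of the steel fence's face, on the +y side of the channel (y = +18 mm in the jig_seat frame, x from -25 to +90), 48 mm high above the bed. Axes as jig_seat.
- jig_stop (a point): Middle of the end stop's face at the far end of the channel (x = +80 mm in the jig_seat frame), 48 mm high above the bed. Axes as jig_seat.
- jig_guard (a point): Middle of the near edge of the clear guard roof with red edges, on its underside, 48 mm above the bed. The roof is 4 mm thick (top 64 above the bench) and covers x +25 to +90, y -36 to +30 mm in the jig_seat frame. The carrier enters by sliding on the bed along +x from before this edge; what is beneath it cannot be gripped. Axes as jig_seat.
- cam (a joint): Angle (rad) of the eccentric knob, clockwise from above positive, range -0.1 to 2.9. At 0 the lobe points away from the channel (jig -y), at pi/2 to jig -x (the robot). Starts at 0.1 to 0.9; touches a carrier lying against the fence at about 2.1, presses firmly just past that. Friction 0.1 N m, some 0.3 to 0.9 to tighten; stays where it is left.
- cam_grip (a point): Centre of the knob's red grip bar, on the vertical turning axis (x +22, y -49 mm in the jig_seat frame), 87 mm above the bench. The bar is 52 long x 16 wide x 26 high (74 to 100 above the bench), long side along this frame's y; its -y end (white dot) points the way the lobe points.
- cam_lobe (a point): Centre of the brass eccentric disc under the knob, radius 26, 28 high (19 to 47 mm above the bench). This point is the disc's own centre, 10 mm off the turning axis, so its edge reaches 16 to 36 mm from the axis. Turns with the knob.
- dish: Glass dish, 72 across, 16 high, on the rack's roof; origin under its centre. Bystander.
- vial: Small amber vial, 22 across, 45 high, on the jig's base behind the fence; origin under its centre. Bystander.
- brush: Wooden brush, 160 long, 42 wide, 20 high, lying on the bench between rack and jig; origin under its centre, x along it. Bystander.
- reagent: Amber bottle, 56 across, 120 high, beyond the brush; origin under its centre. Bystander.
- beaker: Glass beaker, 72 across, 95 high, out at the right side; origin under its centre. Bystander.
- washbottle: White bottle, 64 across, 160 high, out at the left side; origin under its centre. Bystander.
There are look-alikes about, which are no part of the job. Of the things that look like the part that bears carrier_mid, the middle-sized one is meant.

How it is judged:
On the way:
1. the blue carrier lies in the jig, root end under the guard and home against the end stop, before the knob is tightened (x of carrier_mid in the frame of jig_seat between -0.007 and 0.004 m and x of carrier_root in the frame of jig_seat above 0.05 m and z of carrier_mid in the frame of jig_seat between -0.004 and 0.004 m and angle between carrier_mid's own z axis and vertical below 0.06 rad and value of joint cam below 1.7 rad), for 0.2 s.
At the end, for the whole second after the job is handed in: Blue carrier flat on the jig bed, root end under the guard, within 7 mm of home lengthwise, 4 mm sideways and in height, in line with the fence within 0.05 rad; the knob is past 1.8 rad and its brass disc presses on the carrier with over 2 N, released (x of carrier_mid in the frame of jig_seat between -0.007 and 0.004 m and x of carrier_root in the frame of jig_seat above 0.05 m and z of carrier_mid in the frame of jig_seat between -0.004 and 0.004 m and angle between carrier_mid's own z axis and vertical below 0.06 rad and y of carrier_mid in the frame of jig_seat between -0.004 and 0.004 m and angle between the x axis of carrier_mid and the x axis of jig_seat, either way round below 0.05 rad and value of joint cam above 1.8 rad and contact force between cam and carrier above 2 N); the robot touches nothing.
It fails at once if the grey carrier is shifted by more than 30 mm (distance of spare_mid from where it was at the start of the episode above 0.03 m).
It fails at once if a bystander (dish, vial, brush, bottle, beaker, wash bottle) is shifted by more than 30 mm (distance of any of dish, vial, brush, reagent, beaker, washbottle from where it was at the start of the episode above 0.03 m).
It also fails if it takes over 72 s, if anything falls off the work surface, if the arm or the gripper's body presses on something with over 40 N, if the wrist force passes 120 N, or if a joint passes its speed limit or range.

## Working session

There is one attempt and no reset: what is moved stays moved. The work goes in short steps, Python scripts to look and compute and a tool call to move; the robot and the scene stay as the last step left them, time stands still between calls to the robot, and variables do not carry over. Pictures are saved under pics/ and viewed, at most 10 in all, crops included, and the job is handed in when it is done.

Besides the shell and the picture viewer there is one more tool, called after "Emit:" as name(argument=value, ...) on one line, values as JSON. play_rows: Moves the arm, as the interface text tells. Its arguments: {"type":"object","properties":{"motion":{"type":"array"},"squeeze":{"type":"number"}},"required":["motion"]}

```bash
mkdir -p pics; cat > h.py <<'E'
import numpy as np, cv2
from workcell import observe, viewer, bot
def grab(n,save=None):
    ci=viewer.camera_info(n); im,d=viewer.grab_frame(n)
    if save: cv2.imwrite('pics/'+save,im[:,:,::-1])
    return im,d,ci
def rays(ci,uv):
    uv=np.asarray(uv,float).reshape(-1,2)
    x=(uv[:,0]-ci['cx'])/ci['fx']; y=(uv[:,1]-ci['cy'])/ci['fy']
    s=np.ones_like(x)
    for _ in range(20): s=1+ci['k1']*((x/s)**2+(y/s)**2)
    return np.stack([x/s,y/s,np.ones_like(x)],1)
def onplane(ci,uv,z):
    R=np.array(ci['R']);t=np.array(ci['t']); r=rays(ci,uv)@R; c=-R.T@t
    return c+r*((z-c[2])/r[:,2])[:,None]
def world(ci,d,uv):
    uv=np.asarray(uv).reshape(-1,2); R=np.array(ci['R']);t=np.array(ci['t'])
    z=d[uv[:,1].astype(int),uv[:,0].astype(int)]
    return (rays(ci,uv)*z[:,None]-t)@R
E
python3 - <<'E'
from h import *
print(observe())
for n in ('scene','top'):
    im,d,ci=grab(n,n+'0.png'); print(n,ci,(d==0).mean())
    np.savez('pics/'+n+'0.npz',im=im,d=d)
E
```

```text
{'clock': 0.0, 'qpos': array([-1.37224792,  0.52201887, -0.03633516,  1.59999729,  0.02120841,
        1.02111049, -0.11278993]), 'qd': array([-0.00128993, -0.00132456,  0.00091832,  0.00075942,  0.00068902,
        0.00150226, -0.0005681 ]), 'joint_efforts': array([-3.22353044e-03, -9.27132368e+01,  1.97840877e+00, -3.69943464e+01,
        1.77058449e-02,  8.06718715e-03, -1.64806596e-05]), 'position': array([0.16589698, 0.60222915, 0.23072646]), 'tool_rot': array([-3.14044716e+00,  8.56918737e-05,  2.87285533e+00]), 'force': array([-0.1108303 , -0.11498435,  0.30678538]), 'moment': array([-0.02192366, -0.03260975,  0.00438596]), 'finger_force': 0.0, 'grip_width': 0.08530283745882132}
scene {'fx': 457.2424397757516, 'fy': 457.2424397757516, 'cx': 320.2119930464501, 'cy': 235.6602525089596, 'k1': 0.011811202933718746, 'R': array([[-0.87375682,  0.48615054,  0.01437639],
       [ 0.33822856,  0.62860703, -0.70032467],
       [-0.34950031, -0.60705095, -0.71367967]]), 't': array([ 0.40620336, -0.09458365,  1.29120328])} 0.004091796875
top {'fx': 594.0104625053108, 'fy': 594.0104625053108, 'cx': 312.35409579536326, 'cy': 243.0180853141059, 'k1': -0.18365845276042014, 'R': array([[ 0.02145648, -0.99974518,  0.00701391],
       [-0.99850716, -0.02178132, -0.05009021],
       [ 0.05023022, -0.00592868, -0.99872007]]), 't': array([-0.03153457,  0.4603162 ,  1.81219158])} 0.00396484375
```

View pics/top0.png

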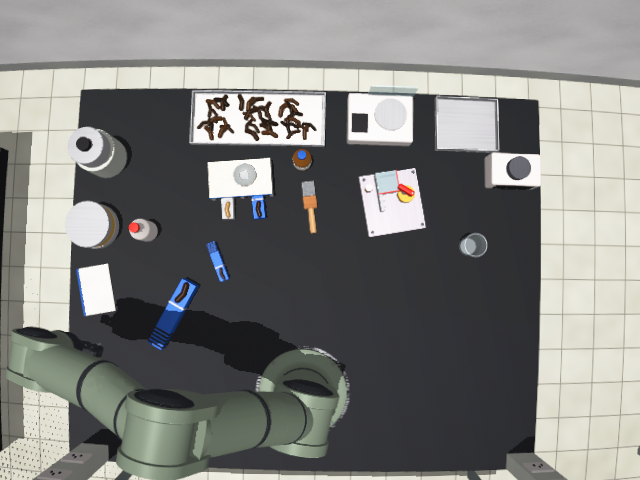

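View pics/scene0.png

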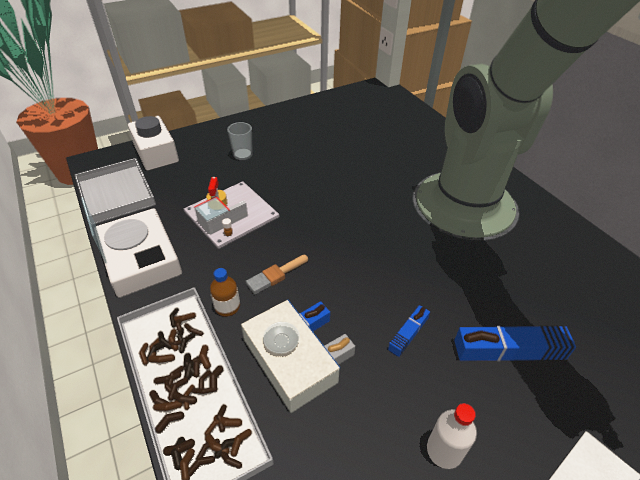

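The top view shows the rack at about (240,178), with the blue carrier in its right bay protruding at (258,207). The grey carrier is at (228,208). The jig is at about (392,203), with the guard at (387,182) and the red knob at (405,190). The small and big blue look-alikes lie at (218,260) and (175,313).

```bash
python3 - <<'E'
from h import *
im,d,ci=None,None,viewer.camera_info('top')
z=np.load('pics/top0.npz'); im=z['im']; d=z['d']
hsv=cv2.cvtColor(im,cv2.COLOR_RGB2HSV)
def comp(m,box):
    x0,y0,x1,y1=box; mm=np.zeros(m.shape,np.uint8); mm[y0:y1,x0:x1]=m[y0:y1,x0:x1]*255
    n,l,s,c=cv2.connectedComponentsWithStats(mm); i=1+np.argmax(s[1:,4]); return (l==i).astype(np.uint8)
def rect(m,zz):
    c,_=cv2.findContours(m,cv2.RETR_EXTERNAL,cv2.CHAIN_APPROX_NONE); c=max(c,key=cv2.contourArea).reshape(-1,2)
    P=onplane(ci,c,zz)[:,:2].astype(np.float32); r=cv2.minAreaRect(P*1000); return np.round(r[0],1),np.round(r[1],1),round(r[2],1)
grey=(hsv[...,1]<60)&(hsv[...,2]>120)
print('rack',rect(cv2.morphologyEx(comp((hsv[...,2]>150)&(hsv[...,1]<60),(200,150,280,202)),cv2.MORPH_CLOSE,np.ones((9,9))),.06))
jm=comp((hsv[...,2]>90),(352,160,432,242)); print('jig',rect(jm,.012))
blue=(hsv[...,0]>95)&(hsv[...,0]<125)&(hsv[...,1]>120)&(hsv[...,2]>60)
b=comp(blue,(245,190,275,225)); print('blue',rect(b,.036))
red=((hsv[...,0]<6)|(hsv[...,0]>174))&(hsv[...,1]>150)&(hsv[...,2]>100)
print('knob',rect(comp(red,(395,180,420,200)),.1))
print('brush',rect(comp((hsv[...,2]>60),(295,178,322,236)),.02))
for n,u in dict(reagent=(302,157),dish=(245,175),vial=(368,186)).items(): print(n,world(ci,d,[u]).round(3))
cv2.imwrite('pics/jigc.png',cv2.resize(im[155:245,200:440,::-1],None,fx=3.3,fy=3.3,interpolation=cv2.INTER_CUBIC))
E
```

```text
rack (array([644.3, 203.2]), array([125. , 191.3]), 5.1)
jig (array([ 596., -265.]), array([195.8, 183.3]), 10.6)
blue (array([558.2, 144.7]), array([58.2, 38.8]), 7.3)
knob (array([ 620.5, -292.1]), array([47.8, 18.8]), 64.8)
brush (array([572. , -11.3]), array([164.6,  44.4]), 7.5)
reagent [[0.706 0.015 0.122]]
dish [[0.66  0.187 0.057]]
vial [[ 0.634 -0.185  0.059]]
```

View pics/jigc.png

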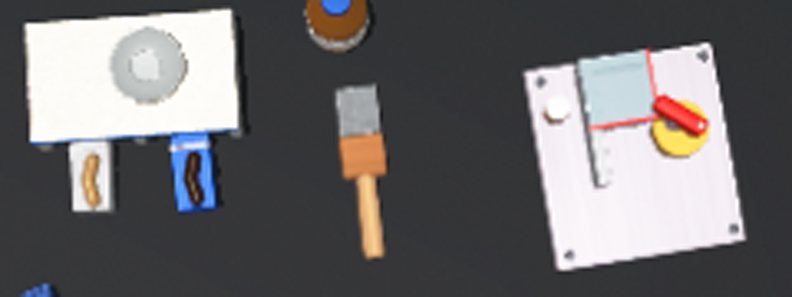

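```bash
cat >> h.py <<'E'
from scipy.spatial.transform import Rotation as Ro
def plan(wps):
    "each wp x,y,z(m),yaw(rad): print tool-frame shift cm + rotvec from the previous one"
    s=observe(); p=np.array(s['position']); R=Ro.from_euler('xyz',s['tool_rot'])
    print('now',round(s['clock'],2),p.round(4),np.round(s['tool_rot'],4),np.round(s['force'],1),round(s['grip_width'],4))
    for w in wps:
        q=np.array(w[:3]); Q=Ro.from_euler('xyz',[np.pi,0,w[3]])
        print(np.r_[(R.inv().apply(q-p)*100).round(2),(R.inv()*Q).as_rotvec().round(3)].tolist()); p,R=q,Q
E
python3 - <<'E'
from h import *
plan([(.3,.42,.25,-3.2),(.43,.25,.25,-3.05),(.5,.15,.25,-3.05)])
E
```

```text
now 0.1 [0.1659 0.6023 0.2308] [-3.1406e+00  1.0000e-04  2.8728e+00] [-0.3  1.2 -0.3] 0.0856
[-17.77, -14.01, -1.91, -0.001, -0.0, -0.21]
[-13.97, -16.21, -0.0, -0.0, 0.0, -0.15]
[-6.06, -10.6, -0.0, 0.0, 0.0, 0.0]
```

Emit:
play_rows(motion=[[-17.8,-14,-1.9,0,0,-0.21,1],[-17.8,-14,-1.9,0,0,-0.21,1],[-17.8,-14,-1.9,0,0,-0.21,1],[-17.8,-14,-1.9,0,0,-0.21,1],[-17.8,-14,-1.9,0,0,-0.21,1]], squeeze=80)

```text
clock: 0.6
position: [0.3027, 0.4169, 0.2506]
tool_rot: [-3.141, 0.001, 3.079]
force: [0.1, 0.4, -0.5]
grip_width: 0.0851
finger_force: 0.0
```

Emit:
play_rows(motion=[[-14,-16.2,0,0,0,-0.15,1],[-14,-16.2,0,0,0,-0.15,1],[-14,-16.2,0,0,0,-0.15,1],[-14,-16.2,0,0,0,-0.15,1],[-14,-16.2,0,0,0,-0.15,1]])

```text
clock: 1.1
position: [0.4329, 0.2461, 0.2503]
tool_rot: [-3.14, 0.0, -3.055]
force: [-1.1, 0.6, 0.6]
grip_width: 0.0857
finger_force: 0.0
```

Emit:
play_rows(motion=[[-6.1,-10.6,0,0,0,0,1],[-6.1,-10.6,0,0,0,0,1],[-6.1,-10.6,0,0,0,0,1],[-6.1,-10.6,0,0,0,0,1],[-6.1,-10.6,0,0,0,0,1]])

```text
clock: 1.6
position: [0.5008, 0.1503, 0.25]
tool_rot: [3.142, -0.001, -3.051]
force: [-0.2, 0.6, -0.3]
grip_width: 0.0853
finger_force: 0.0
```

```bash
python3 - <<'E'
from h import *
plan([])
im,d,ci=grab('wrist','w1.png'); np.savez('pics/w1.npz',im=im,d=d,**ci)
R=np.array(ci['R']); print((-R.T@ci['t']).round(3),R.round(2).tolist(),ci['fx'],ci['k1'])
E
```

```text
now 1.6 [0.5008 0.1503 0.25  ] [ 3.1416e+00 -7.0000e-04 -3.0511e+00] [-0.2  0.6 -0.3] 0.0853
[0.421 0.143 0.393] [[-0.09, 1.0, 0.0], [0.95, 0.08, 0.31], [0.31, 0.03, -0.95]] 331.8755456680627 -0.05027179806830373
```

View pics/w1.png

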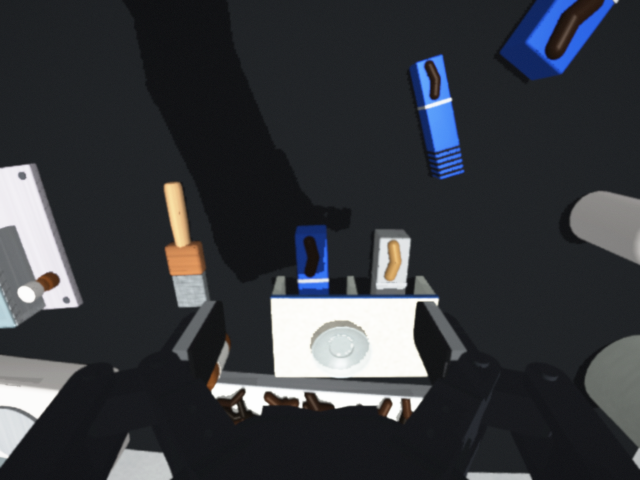

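The wrist view shows the blue carrier protruding at (312,257), the grey one at (391,260), the rack front edge at row 296, and a corner of the jig at left. Next I measure the blue top face through depth.

```bash
cat >> h.py <<'E'
def toppts(im,d,ci,mask,z0,z1):
    v,u=np.nonzero(mask&(d>0)); P=world(ci,d,np.stack([u,v],1)); return P[(P[:,2]>z0)&(P[:,2]<z1)]
def mar(P):
    r=cv2.minAreaRect((P[:,:2]*1000).astype(np.float32)); return np.round(r[0],1),np.round(r[1],1),round(r[2],2),np.median(P[:,2]).round(4)
def hue(im,a,b,s=110,v=50):
    h=cv2.cvtColor(im,cv2.COLOR_RGB2HSV); return (h[...,0]>=a)&(h[...,0]<=b)&(h[...,1]>s)&(h[...,2]>v)
E
python3 - <<'E'
from h import *
z=np.load('pics/w1.npz'); im,d=z['im'],z['d']; ci={k:z[k] for k in('fx','fy','cx','cy','k1','R','t')}
m=hue(im,95,130); box=np.zeros_like(m); box[215:294,280:340]=1
P=toppts(im,d,ci,m&box,.025,.045); print(len(P),mar(P))
Q=toppts(im,d,ci,np.ones_like(m)&box,.03,.05); print(mar(Q))
# centreline per x slice
for x in np.arange(.53,.60,.01):
    s=Q[abs(Q[:,0]-x)<.004]; 
    if len(s): print(round(x,3),s[:,1].min().round(4),s[:,1].max().round(4))
b2=np.zeros_like(m); b2[285:380,265:445]=1
W=toppts(im,d,ci,b2,.052,.066); print('rack',mar(W))
E
```

```text
1396 (array([571.6, 147.6]), array([76.9, 36.1]), 7.34, np.float64(0.0357))
(array([572.3, 137.6]), array([76.8, 56.6]), 5.46, np.float64(0.036))
0.53 0.1428 0.1598
0.54 0.1258 0.162
0.55 0.1267 0.163
0.56 0.1287 0.1639
0.57 0.1293 0.1649
0.58 0.1311 0.167
0.59 0.1318 0.1679
rack (array([652. , 203.8]), array([113.4, 189.5]), 4.92, np.float64(0.0599))
```

```bash
python3 - <<'E'
from h import *
u=np.array([np.cos(.11),np.sin(.11)]);g=np.array([.558,.146]);p=g-.115*u
plan([(*g,.10,-3.025),(*g,.006,-3.025),(*p,.006,-3.035),(*p,.09,-3.035),(*(p+.10*u),.09,-3.035),(*(p+.10*u),.006,-3.035)])
print(p)
E
```

```text
now 1.65 [0.5005 0.151  0.2501] [ 3.1414e+00 -7.0000e-04 -3.0498e+00] [-1.4  0.2 -0. ] 0.0857
[-5.69, -1.03, 15.0, 0.0, -0.001, -0.025]
[0.0, -0.0, 9.4, 0.0, 0.0, 0.0]
[11.5, 0.08, 0.0, 0.0, -0.0, 0.01]
[0.0, 0.0, -8.4, 0.0, 0.0, 0.0]
[-10.0, 0.03, 0.0, 0.0, 0.0, 0.0]
[0.0, -0.0, 8.4, 0.0, 0.0, 0.0]
[0.44369505 0.1333755 ]
```

Emit:
play_rows(motion=[[-5.7,-1,5,0,0,-0.025,1],[-5.7,-1,9,0,0,-0.025,1],[-5.7,-1,12,0,0,-0.025,1],[-5.7,-1,15,0,0,-0.025,1],[-5.7,-1,15,0,0,-0.025,1]])

```text
clock: 2.15
position: [0.5561, 0.1463, 0.0968]
tool_rot: [-3.141, -0.006, -3.023]
force: [-0.1, 0.5, 0.9]
grip_width: 0.0854
finger_force: 0.0
```

Emit:
play_rows(motion=[[0,0,3,0,0,0,1],[0,0,6,0,0,0,1],[0,0,8,0,0,0,1],[0,0,9.4,0,0,0,1],[0,0,9.4,0,0,0,1]])

```text
clock: 2.65
position: [0.5583, 0.1462, 0.0061]
tool_rot: [-3.142, -0.001, -3.025]
force: [-1.1, 0.4, -0.6]
grip_width: 0.0852
finger_force: 0.0
```

Emit:
play_rows(motion=[[0,0,0,0,0,0,-1],[0,0,0,0,0,0,-1],[0,0,0,0,0,0,-1],[0,0,0,0,0,0,-1],[0,0,0,0,0,0,-1]], squeeze=60)

```text
clock: 3.15
position: [0.5593, 0.1458, 0.0074]
tool_rot: [3.141, 0.001, -3.025]
force: [-3.1, -0.1, 13.8]
grip_width: 0.0352
finger_force: 59.7
```

Emit:
play_rows(motion=[[0,0,-0.2,0,0,0,-1],[2,0,-0.2,0,0,0,-1],[4.5,0,-0.2,0,0,0,-1],[7,0.1,-0.2,0,0,0.01,-1],[9.5,0.1,-0.2,0,0,0.01,-1]])

```text
clock: 3.65
position: [0.4632, 0.1354, 0.0085]
tool_rot: [3.142, 0.0, -3.036]
force: [0.1, -0.9, -2.1]
grip_width: 0.035
finger_force: 59.6
```

Emit:
play_rows(motion=[[1.5,0,0,0,0,0,-1],[2.0,0,0,0,0,0,-1],[2.0,0,0.1,0,0,0,-1],[2.0,0,0.1,0,0,0,1],[2.0,0,0.1,0,0,0,1]])

```text
clock: 4.15
position: [0.4453, 0.1336, 0.0073]
tool_rot: [3.141, 0.001, -3.036]
force: [0.8, -0.3, 0.2]
grip_width: 0.0633
finger_force: 0.0
```

Emit:
play_rows(motion=[[0,0,0,0,0,0,1],[0,0,-3,0,0,0,1],[0,0,-7,0,0,0,1],[0,0,-10,0,0,0,1],[0,0,-10,0,0,0,1]])

```text
clock: 4.65
position: [0.4463, 0.134, 0.1106]
tool_rot: [3.14, 0.005, -3.036]
force: [-0.3, 0.7, -1.2]
grip_width: 0.0854
finger_force: 0.0
```

```bash
cat >> h.py <<'E'
def slices(Q,a,n=8):
    "along direction a(rad): print s, mid lateral, width"
    u=np.array([np.cos(a),np.sin(a)]);w=np.array([-u[1],u[0]]); s=Q[:,:2]@u; l=Q[:,:2]@w
    print('ext',s.min().round(4),s.max().round(4))
    ss=np.linspace(s.min()+.012,s.max()-.012,n); M=[]
    for c in ss:
        k=abs(s-c)<.004
        if k.sum()>5: M.append((c,(np.percentile(l[k],1)+np.percentile(l[k],99))/2,np.ptp(l[k])))
    M=np.array(M); f=np.polyfit(M[:,0],M[:,1],1); print('widths',M[:,2].round(3),'yaw',a+np.arctan(f[0]))
    c=(s.min()+s.max())/2; print('centre',(c*u+np.polyval(f,c)*w).round(4))
E
python3 - <<'E'
from h import *
plan([])
im,d,ci=grab('wrist','w2.png'); np.savez('pics/w2.npz',im=im,d=d,**ci)
m=hue(im,95,130,110,40)
P=toppts(im,d,ci,m,.028,.044); P=P[(abs(P[:,1]-.14)<.06)&(P[:,0]<.6)&(P[:,0]>.38)]; print(len(P),mar(P)); slices(P,.12)
E
```

```text
now 4.65 [0.4463 0.134  0.1106] [ 3.14    0.0053 -3.0358] [-0.3  0.7 -1.2] 0.0854
5332 (array([498.9, 139.9]), array([159.7,  36.1]), 7.58, np.float64(0.0359))
ext 0.4321 0.5917
widths [0.035 0.036 0.036 0.034 0.035 0.035 0.035 0.035] yaw 0.13209263659585307
centre [0.4987 0.14  ]
```

```bash
python3 - <<'E'
from h import *
plan([(.5533,.1472,.09,-3.01),(.5533,.1472,.008,-3.01)])
E
```

```text
now 4.7 [0.4456 0.1338 0.109 ] [ 3.1405  0.0035 -3.0356] [ 0.3  0.3 -0.9] 0.0853
[-10.85, 0.19, 1.93, 0.001, 0.004, -0.026]
[0.0, -0.0, 8.2, 0.0, 0.0, 0.0]
```

Emit:
play_rows(motion=[[-4,0.1,0,0,0,-0.026,1],[-8,0.2,1,0,0,-0.026,1],[-10.9,0.2,1.9,0,0,-0.026,1],[-10.9,0.2,1.9,0,0,-0.026,1],[-10.9,0.2,4,0,0,-0.026,1]])

```text
clock: 5.2
position: [0.5536, 0.1469, 0.0673]
tool_rot: [3.141, 0.001, -3.01]
force: [0.1, -0.7, -0.3]
grip_width: 0.0856
finger_force: 0.0
```

Emit:
play_rows(motion=[[0,0,3,0,0,0,1],[0,0,5.5,0,0,0,1],[0,0,6,0,0,0,1],[0,0,6,0,0,0,0],[0,0,6,0,0,0,-1]], squeeze=100)

```text
clock: 5.7
position: [0.5528, 0.147, 0.0081]
tool_rot: [3.142, 0.001, -3.01]
force: [-0.1, 0.4, 0.6]
grip_width: 0.059
finger_force: 0.0
```

Emit:
play_rows(motion=[[0,0,0,0,0,0,-1],[0,0,0,0,0,0,-1],[0,0,0,0,0,0,-1],[0,0,-0.3,0,0,0,-1],[0,0,-1,0,0,0,-1]])

```text
clock: 6.2
position: [0.5524, 0.147, 0.0177]
tool_rot: [-3.142, -0.0, -3.009]
force: [0.3, 1.0, -1.8]
grip_width: 0.0344
finger_force: 99.6
```

```bash
python3 - <<'E'
from h import *
plan([(.5,.12,.2,-3.01),(.48,.05,.2,-3.61),(.47,-.03,.2,-4.21),(.46,-.12,.2,-4.81),(.45,-.2,.2,-5.41),(.44,-.27,.2,-6.01)])
E
```

```text
now 6.2 [0.5524 0.147  0.0177] [-3.1416e+00 -2.0000e-04 -3.0093e+00] [ 0.3  1.  -1.8] 0.0344
[5.55, -1.98, -18.23, -0.0, -0.0, 0.001]
[2.9, -6.68, -0.0, 0.0, -0.0, 0.6]
[-2.72, -7.59, -0.0, 0.0, -0.0, 0.6]
[-7.41, -5.21, -0.0, -0.0, -0.0, 0.6]
[-8.06, -0.22, -0.0, 0.0, -0.0, 0.6]
[-6.01, 3.73, 0.0, 0.0, -0.0, 0.6]
```

Emit:
play_rows(motion=[[0.5,0,-5,0,0,0,-1],[2.5,-1,-9,0,0,0,-1],[4,-1.5,-13,0,0,0,-1],[5.5,-2,-16,0,0,0,-1],[5.5,-2,-18.2,0,0,0,-1]])

```text
clock: 6.7
position: [0.4995, 0.119, 0.2021]
tool_rot: [3.141, 0.002, -3.01]
force: [0.1, 0.2, -1.5]
grip_width: 0.0343
finger_force: 100.7
```

Emit:
play_rows(motion=[[0.6,-1.3,0,0,0,0.12,-1],[1.2,-2.6,0,0,0,0.24,-1],[1.8,-4,0,0,0,0.36,-1],[2.4,-5.3,0,0,0,0.48,-1],[2.9,-6.7,0,0,0,0.6,-1]])

```text
clock: 7.2
position: [0.4804, 0.0492, 0.2]
tool_rot: [3.141, 0.0, 2.669]
force: [0.3, -0.9, -1.3]
grip_width: 0.0344
finger_force: 100.6
```

Emit:
play_rows(motion=[[-0.5,-1.5,0,0,0,0.12,-1],[-1.1,-3,0,0,0,0.24,-1],[-1.6,-4.5,0,0,0,0.36,-1],[-2.2,-6.1,0,0,0,0.48,-1],[-2.7,-7.6,0,0,0,0.6,-1]])

```text
clock: 7.7
position: [0.4703, -0.031, 0.1999]
tool_rot: [3.141, -0.0, 2.069]
force: [-0.6, 1.3, -1.7]
grip_width: 0.0342
finger_force: 100.6
```

Emit:
play_rows(motion=[[-1.5,-1,0,0,0,0.12,-1],[-3,-2.1,0,0,0,0.24,-1],[-4.4,-3.1,0,0,0,0.36,-1],[-5.9,-4.2,0,0,0,0.48,-1],[-7.4,-5.2,0,0,0,0.6,-1]])

```text
clock: 8.2
position: [0.4604, -0.1208, 0.1999]
tool_rot: [3.141, -0.001, 1.469]
force: [0.7, 0.0, -1.7]
grip_width: 0.0344
finger_force: 100.6
```

Emit:
play_rows(motion=[[-1.6,0,0,0,0,0.12,-1],[-3.2,-0.1,0,0,0,0.24,-1],[-4.8,-0.1,0,0,0,0.36,-1],[-6.4,-0.2,0,0,0,0.48,-1],[-8.1,-0.2,0,0,0,0.6,-1]])

```text
clock: 8.7
position: [0.4506, -0.201, 0.1998]
tool_rot: [-3.142, -0.001, 0.869]
force: [0.3, -0.0, -2.6]
grip_width: 0.0342
finger_force: 100.6
```

Emit:
play_rows(motion=[[-1.2,0.7,0,0,0,0.12,-1],[-2.4,1.5,0,0,0,0.24,-1],[-3.6,2.2,0,0,0,0.36,-1],[-4.8,3,0,0,0,0.48,-1],[-6,3.7,0,0,0,0.6,-1]])

```text
clock: 9.2
position: [0.4406, -0.2707, 0.1998]
tool_rot: [-3.141, -0.001, 0.269]
force: [-0.0, 0.0, -1.9]
grip_width: 0.0345
finger_force: 100.6
```

```bash
python3 - <<'E'
from h import *
plan([])
im,d,ci=grab('wrist','w3.png'); np.savez('pics/w3.npz',im=im,d=d,**ci); plan([])
E
```

```text
now 9.2 [ 0.4406 -0.2707  0.1998] [-3.141e+00 -1.000e-03  2.691e-01] [-0.   0.  -1.9] 0.0345
now 9.25 [ 0.44   -0.2727  0.1999] [ 3.1409e+00 -6.0000e-04  2.5940e-01] [-3.  -0.7 -3. ] 0.0346
```

View pics/w3.png

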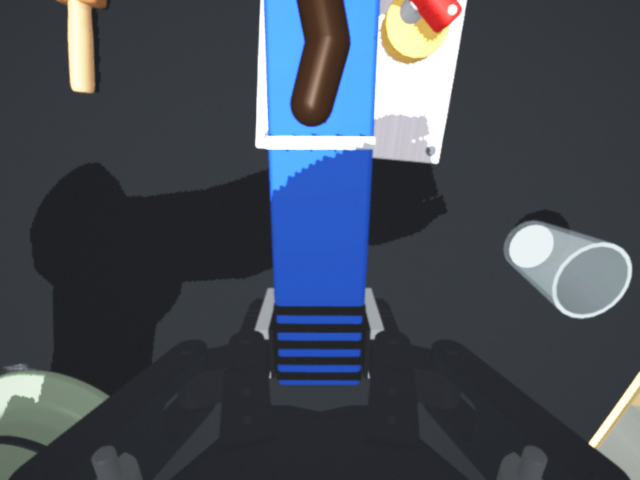

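The held carrier points ahead at (320,150), ribs in the gripper, and the jig base lies beyond it. The near corners are at (257,148) and (438,162), and the lobe and knob are at the top right.

```bash
python3 - <<'E'
from h import *
def fit(P): 
    v=cv2.fitLine(P[:,:2].astype(np.float32),cv2.DIST_HUBER,0,.001,.001).ravel(); return v
def rowsedge(V,rng,axis,side,thr,lo,hi):
    out=[]
    for k in rng:
        l=(V[k,:] if axis==0 else V[:,k]).astype(float)[lo:hi]
        b=l>thr; i=np.nonzero(b)[0]
        if len(i)==0: continue
        j=i[0] if side<0 else i[-1]
        j2=j+side
        if j2<0 or j2>=len(l): continue
        f=(l[j]-thr)/(l[j]-l[j2]+1e-9); e=lo+j+side*f
        out.append((e,k) if axis==0 else (k,e))
    return np.array(out)
z=np.load('pics/top0.npz'); V=cv2.cvtColor(z['im'],cv2.COLOR_RGB2GRAY); ci=viewer.camera_info('top')
L={}
L['left']=rowsedge(V,range(190,228),0,-1,120,345,390)
L['right']=rowsedge(V,range(180,222),0,1,120,395,445)
L['near']=rowsedge(V,range(378,418),1,1,120,200,250)
L['far']=rowsedge(V,range(395,410),1,-1,120,158,190)
for n,e in L.items():
    P=onplane(ci,e,.012); v=fit(P); a=np.degrees(np.arctan2(v[1],v[0])); L[n]=v; print('top',n,v.round(4),a.round(2))
def X(a,b):
    t=np.linalg.solve(np.c_[a[:2],-b[:2]],b[2:]-a[2:]); return a[2:]+t[0]*a[:2]
C={k:X(L[k[0]],L[k[1]]) for k in [('left','near'),('left','far'),('right','near'),('right','far')]}
for k in C: print(k,C[k].round(4))
z=np.load('pics/w3.npz'); V=cv2.cvtColor(z['im'],cv2.COLOR_RGB2GRAY); ci={k:z[k] for k in('fx','fy','cx','cy','k1','R','t')}
r=fit(onplane(ci,rowsedge(V,range(20,125),0,1,110,420,475),.012)); n=fit(onplane(ci,rowsedge(V,range(385,425),1,1,90,130,175),.012)); l=fit(onplane(ci,rowsedge(V,range(40,135),0,-1,110,240,268),.012))
for v in(r,n,l): print('wr',v.round(4),np.degrees(np.arctan2(v[1],v[0])).round(2))
print(X(r,n).round(4),X(l,n).round(4))
E
```

```text
top left [ 0.9835  0.1811  0.5593 -0.1795] 10.44
top right [ 0.9829  0.1844  0.6136 -0.3537] 10.62
top near [ 0.1844 -0.9828  0.5001 -0.2838] -79.37
top far [ 0.187  -0.9824  0.6968 -0.2967] -79.22
('left', 'near') [ 0.4832 -0.1935]
('left', 'far') [ 0.6706 -0.159 ]
('right', 'near') [ 0.5167 -0.3718]
('right', 'far') [ 0.7044 -0.3366]
wr [ 0.9828  0.1849  0.6008 -0.3561] 10.65
wr [ 0.1833 -0.9831  0.5131 -0.3409] -79.44
wr [ 0.9831  0.1832  0.5366 -0.1839] 10.56
[ 0.5188 -0.3716] [ 0.4856 -0.1934]
```

```bash
cat >> h.py <<'E'
SEAT=np.array([.592,-.2503]); JY=.1853
def J(x,y): return SEAT+Ro.from_euler('z',JY).as_matrix()[:2,:2]@np.array([x,y])
def inJ(p): return Ro.from_euler('z',-JY).as_matrix()[:2,:2]@(np.array(p)[:2]-SEAT)
E
python3 - <<'E'
from h import *
z=np.load('pics/w3.npz'); im,d=z['im'],z['d']; ci={k:z[k] for k in('fx','fy','cx','cy','k1','R','t')}
P=toppts(im,d,ci,hue(im,95,130,110,40),.19,.26); A=np.c_[P[:,:2],np.ones(len(P))]; c=np.linalg.lstsq(A,P[:,2],rcond=None)[0]
print(c.round(4),P[:,2].min(),P[:,2].max()); slices(P,.26,6)
# lateral of TCP relative to carrier line
u=np.array([np.cos(.2594),np.sin(.2594)]); w=np.array([-u[1],u[0]]); print('tcp s,l',np.array([.44,-.2727])@u,np.array([.44,-.2727])@w, 'carrier front l',np.median(P[:,:2]@w))
plan([(*J(-130,-4)/1 if 0 else J(-.130,-.004),.12,JY),(*J(-.130,-.004),.03,JY),(*J(-.130,-.004),.0205,JY),(*J(-.130,-.001),.0205,JY)])
E
```

```text
File "<stdin>", line 7
    plan([(*J(-130,-4)/1 if 0 else J(-.130,-.004),.12,JY),(*J(-.130,-.004),.03,JY),(*J(-.130,-.004),.0205,JY),(*J(-.130,-.001),.0205,JY)])
                         ^^
SyntaxError: invalid syntax
```

```bash
python3 - <<'E'
from h import *
z=np.load('pics/w3.npz'); im,d=z['im'],z['d']; ci={k:z[k] for k in('fx','fy','cx','cy','k1','R','t')}
P=toppts(im,d,ci,hue(im,95,130,110,40),.19,.26); A=np.c_[P[:,:2],np.ones(len(P))]; c=np.linalg.lstsq(A,P[:,2],rcond=None)[0]
print(c.round(4),P[:,2].min(),P[:,2].max()); slices(P,.26,6)
u=np.array([np.cos(.2594),np.sin(.2594)]); w=np.array([-u[1],u[0]]); print('tcp l',np.array([.44,-.2727])@w, 'carrier l',np.median(P[:,:2]@w))
plan([(*J(-.130,-.004),.12,JY),(*J(-.130,-.004),.03,JY),(*J(-.130,-.004),.0205,JY),(*J(-.130,-.001),.0205,JY)])
E
```

```text
[-0.0003  0.003   0.2279] 0.20938747218527987 0.23245023066762813
ext 0.3313 0.4761
widths [0.036 0.04  0.036 0.036 0.036 0.035] yaw 0.26104279884398995
centre [ 0.4866 -0.2588]
tcp l -0.3764368586512908 carrier l -0.3753389130402379
now 9.25 [ 0.44   -0.2727  0.1999] [ 3.1409e+00 -6.0000e-04  2.5940e-01] [-3.  -0.7 -3. ] 0.0346
[2.27, 1.16, 7.99, 0.001, -0.001, 0.074]
[0.0, -0.0, 9.0, 0.0, 0.0, 0.0]
[0.0, -0.0, 0.95, 0.0, 0.0, 0.0]
[-0.0, -0.3, -0.0, 0.0, 0.0, 0.0]
```

Emit:
play_rows(motion=[[1,0.5,2,0,0,0.04,-1],[2.3,1.2,4,0,0,0.074,-1],[2.3,1.2,6,0,0,0.074,-1],[2.3,1.2,8,0,0,0.074,-1],[2.3,1.2,8,0,0,0.074,-1]])

```text
clock: 9.75
position: [0.4652, -0.2748, 0.1179]
tool_rot: [-3.139, 0.002, 0.201]
force: [0.1, -1.6, -1.3]
grip_width: 0.0341
finger_force: 100.6
```

Emit:
play_rows(motion=[[0,0,3,0,0,0,-1],[0,0,6,0,0,0,-1],[0,0,8,0,0,0,-1],[0,0,8.5,0,0,0,-1],[0,0,8.5,0,0,0,-1]])

```text
clock: 10.25
position: [0.4663, -0.2759, 0.0351]
tool_rot: [-3.141, -0.0, 0.2]
force: [0.3, -0.3, -1.5]
grip_width: 0.0341
finger_force: 100.7
```

```bash
python3 - <<'E'
from h import *
plan([(*J(-.130,-.002),.0205,JY),(*J(-.09,-.001),.0205,JY)]); print(inJ(observe()['position']))
E
```

```text
now 10.25 [ 0.4663 -0.2759  0.0351] [-3.1414e+00 -4.0000e-04  1.9990e-01] [ 0.3 -0.3 -1.5] 0.0341
[-0.17, 0.0, 1.46, -0.0, -0.0, 0.015]
[4.0, -0.1, -0.0, 0.0, 0.0, 0.0]
[-0.12830061 -0.00196699]
```

Emit:
play_rows(motion=[[-0.2,0.1,0.5,0,0,0.015,-1],[-0.2,0.1,1,0,0,0.015,-1],[-0.2,0.1,1.3,0,0,0.015,-1],[-0.2,0.1,1.45,0,0,0.015,-1],[-0.2,0.1,1.45,0,0,0.015,-1]])

```text
clock: 10.75
position: [0.4643, -0.2771, 0.0204]
tool_rot: [-3.141, -0.001, 0.185]
force: [-3.3, 3.0, 12.5]
grip_width: 0.0342
finger_force: 103.1
```

```bash
python3 - <<'E'
from h import *
s=observe();plan([(*J(-.09,-.001),s['position'][2],JY)]); print(inJ(s['position']))
E
```

```text
now 10.75 [ 0.4643 -0.2771  0.0204] [-3.1411e+00 -6.0000e-04  1.8470e-01] [-3.3  3.  12.5] 0.0342
[4.04, -0.19, 0.0, -0.0, -0.001, -0.001]
[-0.13044049 -0.00283153]
```

Emit:
play_rows(motion=[[0.5,-0.1,-0.03,0,0,0,-1],[1.5,-0.2,-0.03,0,0,0,-1],[2.5,-0.2,-0.03,0,0,0,-1],[3.5,-0.2,-0.03,0,0,0,-1],[4,-0.2,-0.03,0,0,0,-1]])

```text
clock: 11.25
position: [0.5034, -0.2684, 0.0207]
tool_rot: [3.141, 0.0, 0.185]
force: [-8.6, -1.0, 11.2]
grip_width: 0.0343
finger_force: 102.4
```

Emit:
play_rows(motion=[[0.8,0,0,0,0,0,-1],[1.6,0,0,0,0,0,-1],[2.3,0,0,0,0,0,-1],[2.8,0,0,0,0,0,-1],[3,0,0,0,0,0,-1]])

```text
clock: 11.75
position: [0.5326, -0.263, 0.0208]
tool_rot: [3.141, 0.0, 0.184]
force: [-7.7, -1.3, 11.9]
grip_width: 0.0339
finger_force: 102.4
```

```bash
python3 - <<'E'
from h import *
s=observe();plan([]); print(inJ(s['position']),s['moment'])
E
```

```text
now 11.75 [ 0.5326 -0.263   0.0208] [3.1408e+00 3.0000e-04 1.8450e-01] [-7.7 -1.3 11.9] 0.0339
[-0.06072133 -0.00156655] [-0.26323774  1.58956388  0.03803073]
```

Emit:
play_rows(motion=[[0.2,0,-0.03,0,0,0,-1],[0.35,0,-0.03,0,0,0,-1],[0.5,0,-0.03,0,0,0,-1],[0.6,0,-0.03,0,0,0,-1],[0.65,0,-0.03,0,0,0,-1]])

```text
clock: 12.25
position: [0.5389, -0.2616, 0.0208]
tool_rot: [3.141, 0.0, 0.184]
force: [-5.5, -1.3, 7.0]
grip_width: 0.0346
finger_force: 102.0
```

Emit:
play_rows(motion=[[0.1,0,0,0,0,0,-1],[0.15,0,0,0,0,0,-1],[0.2,0,0,0,0,0,-1],[0.25,0,0,0,0,0,-1],[0.25,0,0,0,0,0,-1]])

```text
clock: 12.75
position: [0.5393, -0.2615, 0.0208]
tool_rot: [-3.141, 0.003, 0.184]
force: [-18.3, -1.0, 16.2]
grip_width: 0.0343
finger_force: 103.2
```

```bash
python3 - <<'E'
from h import *
s=observe();plan([]); print(inJ(s['position']),s['moment'])
E
```

```text
now 12.75 [ 0.5393 -0.2615  0.0208] [-3.141e+00  3.000e-03  1.835e-01] [-18.3  -1.   16.2] 0.0343
[-0.05382915 -0.00131116] [-0.28085363  3.51713979  0.16078492]
```

Emit:
play_rows(motion=[[-0.15,0,0,0,0,0,-1],[-0.15,0,0,0,0,0,1],[-0.15,0,0,0,0,0,1],[-0.15,0,0,0,0,0,1],[-0.15,0,0,0,0,0,1]])

```text
clock: 13.25
position: [0.5403, -0.2608, 0.0204]
tool_rot: [3.142, -0.0, 0.185]
force: [0.5, -0.4, 0.3]
grip_width: 0.085
finger_force: 0.0
```

Emit:
play_rows(motion=[[0,0,-2,0,0,0,1],[0,0,-5,0,0,0,1],[-1,0,-9,0,0,0,1],[-3,0,-13,0,0,0,1],[-3,0,-16,0,0,0,1]])

```text
clock: 13.75
position: [0.5087, -0.2675, 0.1827]
tool_rot: [3.141, -0.0, 0.182]
force: [0.4, 0.3, -0.2]
grip_width: 0.0852
finger_force: 0.0
```

Emit:
play_rows(motion=[[0,0,0,0,0,0,1],[0,0,0,0,0,0,1],[0,0,0,0,0,0,1],[0,0,0,0,0,0,1],[0,0,0,0,0,0,1]])

```text
clock: 14.25
position: [0.5104, -0.2664, 0.1797]
tool_rot: [-3.141, 0.001, 0.185]
force: [-1.0, 0.5, 0.0]
grip_width: 0.085
finger_force: 0.0
```

```bash
python3 - <<'E'
from h import *
plan([])
im,d,ci=grab('wrist','w4.png'); np.savez('pics/w4.npz',im=im,d=d,**ci)
P=toppts(im,d,ci,hue(im,95,130,110,40),.04,.056); P=P[(abs(P[:,1]+.25)<.1)&(P[:,0]>.48)]; P=P[[inJ(p)[0]<.02 for p in P]]
slices(P,JY); u=np.array([np.cos(JY),np.sin(JY)]); tail=(P[:,:2]@u).min()-SEAT@u; print('tail',tail,'zmed',np.median(P[:,2]))
w=np.array([-u[1],u[0]]); print('lat',np.percentile(P[:,:2]@w-SEAT@w,[1,50,99]))
K=toppts(im,d,ci,hue(im,0,6,150,80)|hue(im,174,180,150,80),.09,.106); print('knob',mar(K)); 
s=K[:,:2]; c=s.mean(0); 
U=np.linalg.svd(s-c,full_matrices=False)[2][0]; print(c,inJ(c),np.degrees(np.arctan2(*U[::-1])))
E
```

```text
now 14.25 [ 0.5104 -0.2664  0.1797] [-3.1412e+00  1.1000e-03  1.8470e-01] [-1.   0.5  0. ] 0.085
ext 0.4576 0.5557
widths [0.035 0.034 0.034 0.035 0.034 0.035 0.035 0.035] yaw 0.1815444426032802
centre [ 0.5638 -0.2574]
tail -0.07811817311468933 zmed 0.04797641088460561
lat [-0.01902432 -0.00191159  0.01532988]
knob (array([ 623.6, -293.9]), array([51. , 15.4]), 60.22, np.float64(0.0994))
[ 0.62353414 -0.29236862] [ 0.02324353 -0.04715834] -120.72598856085996
```

View pics/w4.png

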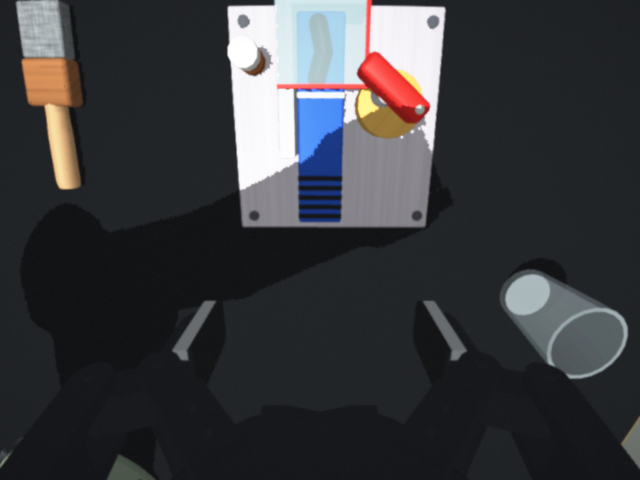

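The carrier lies home under the guard. Its tail is at (320,222) and the fence is to its left. The knob bar runs from (368,62) to (420,112), with the white dot at (420,110).

```bash
python3 - <<'E'
from h import *
k=(.6234,-.2938)
plan([(.57,-.28,.17,.62),(*k,.15,1.05),(*k,.073,1.05)])
E
```

```text
now 14.3 [ 0.5104 -0.2664  0.1798] [-3.1414e+00  9.0000e-04  1.8460e-01] [ 0.2  0.2 -0. ] 0.0856
[5.61, 2.43, 0.98, -0.0, 0.001, -0.435]
[3.54, 4.23, 2.0, -0.0, 0.0, -0.43]
[-0.0, -0.0, 7.7, 0.0, 0.0, 0.0]
```

Emit:
play_rows(motion=[[1.1,0.5,0.2,0,0,-0.09,1],[2.2,1,0.4,0,0,-0.18,1],[3.4,1.5,0.6,0,0,-0.27,1],[4.5,2,0.8,0,0,-0.35,1],[5.6,2.4,1,0,0,-0.435,1]])

```text
clock: 14.8
position: [0.5704, -0.28, 0.1699]
tool_rot: [-3.141, 0.0, 0.623]
force: [-0.4, -0.2, 0.5]
grip_width: 0.0852
finger_force: 0.0
```

Emit:
play_rows(motion=[[0.9,1.1,0.5,0,0,-0.11,1],[1.8,2.1,1,0,0,-0.22,1],[2.7,3.2,1.5,0,0,-0.33,1],[3.5,4.2,2,0,0,-0.43,1],[3.5,4.2,2,0,0,-0.43,1]])

```text
clock: 15.3
position: [0.6235, -0.2937, 0.1492]
tool_rot: [-3.141, 0.0, 1.052]
force: [-0.2, 0.0, -0.4]
grip_width: 0.0857
finger_force: 0.0
```

```bash
python3 - <<'E'
from h import *
plan([(.6234,-.2938,.073,1.05)])
E
```

```text
now 15.3 [ 0.6235 -0.2937  0.1492] [-3.1407  0.      1.0522] [-0.2  0.  -0.4] 0.0857
[-0.01, 0.0, 7.62, -0.001, 0.0, 0.002]
```

Emit:
play_rows(motion=[[0,0,2,0,0,0,1],[0,0,4.5,0,0,0,1],[0,0,6.5,0,0,0,1],[0,0,7.6,0,0,0,1],[0,0,7.6,0,0,0,0]], squeeze=60)

```text
clock: 15.8
position: [0.622, -0.2933, 0.0732]
tool_rot: [-3.139, 0.001, 1.048]
force: [-0.3, -0.1, -0.2]
grip_width: 0.0729
finger_force: 0.0
```

Emit:
play_rows(motion=[[0,0,0,0,0,0,-1],[0,0,0,0,0,0,-1],[0,0,0,0,0,0,-1],[0,0,0,0,0,0,-1],[0,0,0,0,0,0,-1]])

```text
clock: 16.3
position: [0.6236, -0.2939, 0.0753]
tool_rot: [3.14, -0.0, 1.05]
force: [1.3, -0.1, 7.0]
grip_width: 0.0151
finger_force: 61.6
```

Emit:
play_rows(motion=[[0,0,0,0,0,0.05,-1],[0,0,0,0,0,0.14,-1],[0,0,0,0,0,0.23,-1],[0,0,0,0,0,0.31,-1],[0,0,0,0,0,0.4,-1]])

```text
clock: 16.8
position: [0.6237, -0.294, 0.0753]
tool_rot: [3.14, -0.001, 0.647]
force: [2.3, -2.1, 5.3]
grip_width: 0.0148
finger_force: 61.4
```

```bash
python3 - <<'E'
from h import *
plan([(.6234,-.2938,.073,.2)]); print(observe()['moment'])
E
```

```text
now 16.8 [ 0.6237 -0.294   0.0753] [ 3.1398e+00 -9.0000e-04  6.4650e-01] [ 2.3 -2.1  5.3] 0.0148
[-0.01, -0.04, 0.23, 0.002, -0.001, 0.447]
[-0.30077444 -0.44883681  0.16995867]
```

Emit:
play_rows(motion=[[0,0,-0.15,0,0,0.09,-1],[0,0,-0.15,0,0,0.18,-1],[0,0,-0.15,0,0,0.27,-1],[0,0,-0.15,0,0,0.36,-1],[0,0,-0.15,0,0,0.45,-1]])

```text
clock: 17.3
position: [0.6237, -0.2941, 0.0754]
tool_rot: [3.14, -0.001, 0.196]
force: [10.1, -8.7, -15.3]
grip_width: 0.015
finger_force: 61.0
```

Emit:
play_rows(motion=[[0,0,0,0,0,0.08,-1],[0,0,0,0,0,0.16,-1],[0,0,0,0,0,0.24,-1],[0,0,0,0,0,0.32,-1],[0,0,0,0,0,0.4,-1]])

```text
clock: 17.8
position: [0.6237, -0.2944, 0.0755]
tool_rot: [3.14, -0.002, -0.203]
force: [9.6, -9.7, -16.2]
grip_width: 0.0149
finger_force: 61.0
```

```bash
python3 - <<'E'
from h import *
plan([]); print(observe()['moment'])
E
```

```text
now 17.8 [ 0.6237 -0.2944  0.0755] [ 3.1399e+00 -1.7000e-03 -2.0340e-01] [  9.6  -9.7 -16.2] 0.0149
[-1.81279401 -2.06357476  0.18422049]
```

Emit:
play_rows(motion=[[0,0,0.05,0,0,0.04,-1],[0,0,0.1,0,0,0.08,-1],[0,0,0.1,0,0,0.12,-1],[0,0,0.1,0,0,0.16,-1],[0,0,0.1,0,0,0.2,-1]])

```text
clock: 18.3
position: [0.6237, -0.2946, 0.0754]
tool_rot: [3.14, -0.002, -0.401]
force: [5.6, -7.4, -3.0]
grip_width: 0.0148
finger_force: 69.5
```

```bash
python3 - <<'E'
from h import *
plan([]); print(observe()['moment'])
E
```

```text
now 18.3 [ 0.6237 -0.2946  0.0754] [ 3.1403e+00 -2.4000e-03 -4.0130e-01] [ 5.6 -7.4 -3. ] 0.0148
[-1.48079299 -1.06312082  1.20392805]
```

Emit:
play_rows(motion=[[0,0,0,0,0,0,-1],[0,0,0,0,0,0,1],[0,0,0,0,0,0,1],[0,0,0,0,0,0,1],[0,0,0,0,0,0,1]])

```text
clock: 18.8
position: [0.6229, -0.2936, 0.0749]
tool_rot: [-3.141, 0.0, -0.4]
force: [-0.5, 0.1, 0.7]
grip_width: 0.0721
finger_force: 0.0
```

Emit:
play_rows(motion=[[0,0,-2,0,0,0,1],[0,0,-5,0,0,0,1],[-4,0,-9,0,0,-0.14,1],[-8,-3,-10,0,0,-0.28,1],[-12,-6,-10,0,0,-0.42,1]])

```text
clock: 19.3
position: [0.5377, -0.1969, 0.1776]
tool_rot: [3.141, -0.003, 0.023]
force: [1.9, 0.7, -0.3]
grip_width: 0.0856
finger_force: 0.0
```

Emit:
play_rows(motion=[[0,0,0,0,0,0,1],[0,0,0,0,0,0,1],[0,0,0,0,0,0,1],[0,0,0,0,0,0,1],[0,0,0,0,0,0,1]])

```text
clock: 19.8
position: [0.5387, -0.1974, 0.1747]
tool_rot: [3.141, 0.0, 0.018]
force: [-0.6, 0.0, -0.4]
grip_width: 0.0852
finger_force: 0.0
```

```bash
python3 - <<'E'
from h import *
plan([])
im,d,ci=grab('wrist','w5.png')
P=toppts(im,d,ci,hue(im,95,130,110,40),.04,.056); P=P[(abs(P[:,1]+.25)<.1)&(P[:,0]>.48)]; P=P[[inJ(p)[0]<.02 for p in P]]
slices(P,JY); u=np.array([np.cos(JY),np.sin(JY)]); w=np.array([-u[1],u[0]])
print('tail',(P[:,:2]@u).min()-SEAT@u,'z',np.median(P[:,2]),'lat',np.percentile(P[:,:2]@w-SEAT@w,[1,50,99]))
K=toppts(im,d,ci,hue(im,0,6,150,80)|hue(im,174,180,150,80),.09,.106); r=mar(K); print('knob',r)
a=r[2] if r[1][0]>r[1][1] else r[2]+90; print('theta mod pi',(-np.pi/2+JY-np.radians(a))%np.pi)
E
```

```text
now 19.8 [ 0.5387 -0.1974  0.1747] [3.1409e+00 4.0000e-04 1.8300e-02] [-0.6  0.  -0.4] 0.0852
ext 0.4576 0.5557
widths [0.035 0.035 0.036 0.036 0.036 0.034 0.034 0.034] yaw 0.15804788317238228
centre [ 0.5634 -0.2556]
tail -0.0781812151937773 z 0.047970829138111536 lat [-1.70969298e-02 -5.49611515e-05  1.80562439e-02]
knob (array([ 624.1, -293.7]), array([15.7, 51.7]), 68.93, np.float64(0.0992))
theta mod pi 2.123837200190102
```

View pics/w5.png

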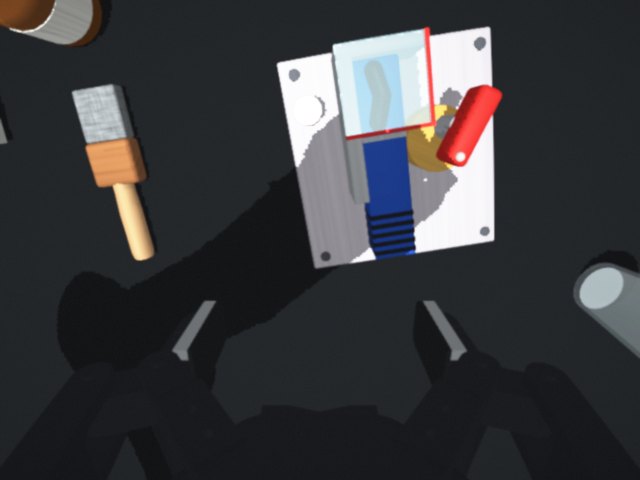

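The knob's dot now points at (458,157), back and towards the channel. The lobe bears on the blue carrier, which lies against the fence. From this viewpoint the fence hides the carrier's left edge, so I check the alignment from the right edge only.

```bash
python3 - <<'E'
from h import *
im,d,ci=grab('wrist')
P=toppts(im,d,ci,hue(im,95,130,110,40),.04,.056); P=P[(abs(P[:,1]+.25)<.1)&(P[:,0]>.48)]
Q=np.array([inJ(p) for p in P]); 
for x in np.arange(-.07,.02,.01):
    s=Q[abs(Q[:,0]-x)<.004,1]; print(round(x,3),np.percentile(s,[1,99]).round(4))
E
```

```text
-0.07 [-0.0164  0.018 ]
-0.06 [-0.0167  0.0183]
-0.05 [-0.017   0.0182]
-0.04 [-0.0169  0.0182]
-0.03 [-0.0171  0.018 ]
-0.02 [-0.017   0.0158]
-0.01 [-0.0175  0.0158]
0.0 [-0.0171  0.0159]
0.01 [-0.017   0.0156]
```

```bash
python3 -c "
from h import *
print(bot.job_done())"
```

```text
the job is handed in; nothing more can be done
None
```

I loaded the blue carrier root end first under the guard, home against the end stop. I then turned the knob clockwise to about 2.12 rad, let go and handed the job in. The last views show the carrier flat and in line with the fence. I inferred that the lobe is firm from the 1.2 N m felt while tightening, because I could not measure its contact force. The hand-in gave no verdict.

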